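# Dial open the master-gauge safe

### The job

The master gauge for the leak testers is locked in the drawer of the small dial safe on the bench; please open it up for today's calibration (the gauge stays in the drawer). Dial 4 - 10: by its black knob turn the dial clockwise past 4 twice and stop on 4 the third time, turn it back anticlockwise past 10 once and stop on 10 the second time, then go slowly clockwise until you feel the dial come up against its stop (somewhere after 0) - stop there, do not force the lock. Then pull the drawer fully open by its bar handle and leave the things lying round the safe where they are.

Things in the scene. Friction and masses are not known exactly. Their poses are not given: they have to be found in the camera images.
- safe: low grey steel bench safe bolted to the worktop: 170 deep x 170 wide x 220 mm high; origin at the centre of its underside on the worktop, z up, its -x axis points out of the drawer side (roughly to the robot's left). On its flat top lie a dark number ring (134 mm) and in it a bright metal dial (100 mm). Inside, a spring bolt snaps into the lock's wheels when all are set
- dial_axis (a point): point on the dial's vertical axis, 257 mm above the worktop, level with knob_grip; axes as safe. Round the dial are 12 numbers 30 degrees apart, like hours on a clock, as white strokes without figures: the wedge on the drawer side is 0, they count up CLOCKWISE seen from above (1, 2 ... 11); 3, 6, 9 have the heaviest strokes, the finest are fifths of a number
- dial (a joint): dial angle, rad, told by its knob, the pointer: 0 with the knob at mark 0 (towards -x of the safe), growing CLOCKWISE seen from above, pi/6 a number, counting on over full turns. In the safe's frame the knob is at 36 mm x (-cos, +sin) of it from the axis. Turns endlessly both ways with 1 to 6 N at the knob. Stopping within 0.13 rad of 4 and of 10 is good enough
- knob_grip (a point): middle of the black upright finger knob on the dial, 36 mm from the dial's axis: round, 18 mm thick, 34 mm high, foot 236 mm, top 270 mm, this point 257 mm above the worktop; the dial's face is at 234 mm. The knob revolves freely on its own pin, so the fingers can hold it and carry it round in a circle without turning the hand (the rotation of this point means nothing)
- drawer (a joint): how far the drawer is out, m: 0 shut, 0.075 at its end stop; slides towards -x of the safe with 2 to 3 N of drag and stays where it is left. Locked, it gives about 1.5 mm and then holds
- drawer_bar (a point): middle of the drawer's aluminium bar handle: 10 mm thick, 100 mm long, level, along y of the safe, 194 mm above the worktop, its centre line 38 mm in front of the drawer's face; the face reaches up to 216 mm and the housing to 220 mm
- bolt_guide: fixed guide of the spring bolt, hidden inside; never moves. On the last clockwise turn the bolt catches at a place that differs each time, from 0 to 5 on the ring; nothing shows outside. The dial then stops on a springy buffer: push at the knob rises about 5 N per mm; over 16 N there (or 28 N on the bar of the locked drawer) forces the lock. If it runs past 5.5, a number was missed: dial all again
- tee_mid (a point): brass pipe tee, 22 x 52 x 35 mm, lying loose at the left, near the robot; middle; bystander
- coupler_mid (a point): upright loose brass coupler, 22 mm thick, 60 mm high, left and near the robot; middle; bystander
- washers_mid (a point): small stack of steel washers, 30 mm across, 14 mm high, loose, right of the safe; middle; bystander

How it is judged:
At the end, for the whole second after the job is handed in: the drawer stands out at least 68 mm of its 75 mm, at rest (value of joint drawer above 0.068 m and velocity of joint drawer below 0.01 m/s); the robot touches nothing.
It fails at once if the lock is forced: its bolt is loaded with more than 28 N, by the dial's cam or by the drawer (contact force between bolt_guide and anything else above 28 N).
It fails at once if the tee, the coupler or the washers are shifted by more than 25 mm (distance of any of tee_mid, coupler_mid, washers_mid from where it was at the start of the episode above 0.025 m).
It also fails if it takes over 72 s, if anything falls off the work surface, if the arm or the gripper's body presses on something with over 40 N, if the wrist force passes 120 N, or if a joint passes its speed limit or range.

### The arm

A 6-joint arm with a two-finger parallel gripper is mounted at the origin on the work surface; the furniture and walls round the work are solid. World frame = base frame: x ahead of the robot, y to its left, z up, the work surface at z = 0. Lengths are in m, angles in rad, forces in N, time in s.
With the tool pointing down it reaches from about 0.35 to 0.775 m from the base axis. Payload 5.5 kg.
Tool frame: the origin (TCP) lies on the centre line of the jaws, within the pads' length; the fingertips stand 11 mm ahead of it and the grasp point (between the pads) lies 8 mm behind it (env.nose_length is the distance from the TCP to the fingertips, in m); x points along the fingers, z is the direction in which the jaws open and shut, and the axes are right-handed (so a half turn about x gives the same grasp; the last joint's range is limited). The gripper opens to 85 mm and grips with 20 to 120 N. Pads are 22 mm wide; open, the fingers measure 114 mm over their backs; the gripper's body (76 mm by 85 mm) begins 54 mm behind the grasp point. The pads swing forward as they close: fully open they stand 13 mm farther back than shut.
Start: joints at [1.087, 0.313, 0.046, 1.304, 0, 1.431], TCP at [0.194, 0.541, 0.242] pointing down, gripper open.
Joint ranges: [-2.76, 2.76], [-0.86, 1.69], [-1.03, 1.26], [-2.2, 2.34], [-1.47, 1.5], [-3.14, 3.14]. Speed limits (rad/s): [2.57, 2.57, 3.14, 3.14, 3.14, 3.14].

### API

Orientations are given as a unit quaternion [w, x, y, z].
In Python, from workcell import env gives the robot as it stands. The module is installed in compiled form; this text tells all that it offers.
- The arm moves only by the tool step_arm, never from a script. Its argument "moves" is a list that holds one entry, the list of rows, each a list of 7 numbers: the turn, a rotation vector about the tool's x, y, z in rad, then the shift along the tool's x, y, z in m, then the opening, from 0 (shut) to 1 (fully open). In form: [[[rx, ry, rz, tx, ty, tz, grip], ...]]. A call has 1 to 12 rows; each row is the pose to reach, as a shift and turn from the pose measured when the call began, along the tool's axes at that moment; what a row does not reach only later rows make up. A row lasts 1/10 s, in which the tool goes at most 50 mm and 8.59 degrees, less where a joint would pass 70% of its speed; a pose out of reach is approached as far as the arm can. A call with a gripper value outside its range is refused whole. The fingers move at their own pace and stop on an object; "force" is the grip in N (left out, the last holds). Time passes only in rows, so rows that repeat a pose let the fingers close. It gives the time, the measured TCP pose, the force and the opening at its end, in the units of the state.
- env.get_state(): the state, without advancing time (a new reading comes with each control period).
- env.read_camera(name): name is "scene" or "top" or "wrist"; returns (picture, depth): 480x640x3 uint8, red, green, blue; 480x640 float32, m along the optical axis (not along the pixel's ray), 0 where there is no reading.
- env.get_calibration(name): a dict with "mtx" (3x3 intrinsics, pixels), "camera_from_world" (4x4, takes a point from world to camera coordinates); the wrist camera has in their place "T_tool_cam" (4x4, takes a point from camera to tool coordinates, whose origin is the TCP and whose axes are the tool frame's). Camera axes: x right, y down, z forward; pixel columns grow to the right and rows downward; lengths in m; the calibration is good to about 2 mm. A picture is of the moment at which its call begins: read the wrist's pose just before it. get_calibration takes no time and is no camera call.
- env.hand_in(): hands the job in, once; it reports no verdict.
Trained networks look in the newest picture that a camera, given by its name, has taken for a name from the list of things; names that differ only in an ending like _2 or _b are one class to them, and where a whole thing is asked for, a point or a joint stands for the part that bears it (a point fixed in the world has none). Each returns a list of dicts, best first, with "confidence" (0 to 1); they miss things now and then, are a little off and sometimes report something else, mostly with a low value. They report only what shows in the picture. A call takes as long as a camera call.
- env.boxes_of(camera, thing): "uv" ([column, row] in pixels, amid what is visible of it).
- env.silhouettes(camera, thing): "mask" (480x640 bool, what is visible of it) and "uv" ([column, row] in pixels, amid what is visible of it).
The state is a dict: "clock": time; "joint_pos": joint angles; "qvel": joint speeds; "tau": joint torques, N m; "tcp_pos": TCP position; "orientation": TCP orientation; "wrist_force": force on the tool from outside, world axes, zero at the start; "ft_torque": the same for the moment, N m; "finger_gap": finger opening in m.
Only numpy, scipy, OpenCV 4.12 (cv2) and the standard library are available. Lean on these libraries where they do the work, as an engineer would, in place of code of your own. Each camera call takes 0.05 s, during which the arm holds its last target.

## Working session

There is one attempt and no reset: what is moved stays moved. The work goes in short steps, Python scripts to look and compute and a tool call to move; the robot and the scene stay as the last step left them, time stands still between calls to the robot, and variables do not carry over. Pictures are saved under pics/ and viewed, and the job is handed in when it is done.

Besides the shell and the picture viewer there is one more tool, called after "Request:" as a command line: name --argument value ..., lists and objects as JSON in quotes. step_arm: Moves the arm, as the interface text tells. Its arguments: {"type":"object","properties":{"moves":{"type":"array","items":{"type":"array","items":{"type":"array","items":{"type":"number"}}}},"force":{"type":"number"}},"required":["moves"]}

```bash
mkdir -p pics; ls; cat > h.py <<'E'
import numpy as np, cv2
from workcell import env
from scipy.spatial.transform import Rotation as R
def save(n,im): cv2.imwrite('pics/'+n+'.png',cv2.cvtColor(im,cv2.COLOR_RGB2BGR))
def cam2world(name,st=None):
    c=env.get_calibration(name)
    if name=='wrist':
        T=np.eye(4);q=st['orientation'];T[:3,:3]=R.from_quat([q[1],q[2],q[3],q[0]]).as_matrix();T[:3,3]=st['tcp_pos']
        return c['mtx'],T@c['T_tool_cam']
    return c['mtx'],np.linalg.inv(c['camera_from_world'])
def at_depth(K,T,uv,d):
    p=np.linalg.solve(K,[uv[0],uv[1],1.])*d
    return (T@np.r_[p,1])[:3]
def at_z(K,T,uv,z):
    r=T[:3,:3]@np.linalg.solve(K,[uv[0],uv[1],1.]); o=T[:3,3]
    return o+r*(z-o[2])/r[2]
E
python3 - <<'E'
from h import *
s=env.get_state();print(s)
for n in ['scene','top','wrist']:
    st=env.get_state();im,d=env.read_camera(n);save(n+'0',im);np.save('/tmp/'+n+'_d.npy',d);np.save('/tmp/'+n+'_im.npy',im)
    K,T=cam2world(n,st)
    print(n,np.round(T,3).tolist(),K.tolist())
    for t in ['safe','dial','knob_grip','drawer_bar','tee_mid','coupler_mid','washers_mid']:
        for b in env.boxes_of(n,t)[:2]:
            u,v=map(int,np.round(b['uv']));
            dd=d[min(v,479),min(u,639)]
            print(n,t,b['uv'],round(b['confidence'],2),np.round(at_depth(K,T,b['uv'],dd),3))
E
```

```text
pics
{'clock': 0.0, 'joint_pos': array([1.08739662e+00, 3.13978968e-01, 4.49720268e-02, 1.30361260e+00,
       1.51363725e-05, 1.43119770e+00]), 'qvel': array([-0.00021614, -0.00155675,  0.00040355, -0.00136612, -0.00077479,
       -0.00027244]), 'tau': array([-1.51977233e-04, -4.80628610e+01,  2.98532671e+01,  1.93828595e-02,
       -1.00090620e-04, -1.27066528e-06]), 'tcp_pos': array([0.19358395, 0.54090311, 0.24141822]), 'orientation': array([ 0.57758207, -0.40739237,  0.57873409,  0.40681355]), 'wrist_force': array([ 0.86212612, -0.09466453,  0.51868306]), 'ft_torque': array([ 0.02055069, -0.00762551,  0.06687816]), 'finger_gap': 0.08508083813341699}
scene [[-1.0, 0.005, 0.023, 0.494], [-0.019, 0.406, -0.914, 0.944], [-0.014, -0.914, -0.406, 0.62], [0.0, 0.0, 0.0, 1.0]] [[474.58377684717925, 0.0, 313.2559927720079], [0.0, 474.58377684717925, 241.20763753169246], [0.0, 0.0, 1.0]]
scene safe [268.0, 283.1] 0.88 [0.606 0.12  0.163]
scene dial [268.5, 237.6] 0.62 [0.608 0.057 0.234]
scene knob_grip [253.2, 230.2] 0.69 [0.639 0.051 0.248]
scene drawer_bar [268.7, 275.8] 0.91 [0.603 0.
[... 262 characters left out ...]
 0.086, 0.441], [-1.0, 0.018, -0.014, -0.021], [0.013, -0.086, -0.996, 1.438], [0.0, 0.0, 0.0, 1.0]] [[512.6313810470763, 0.0, 317.80482391624344], [0.0, 512.6313810470763, 238.9000585283306], [0.0, 0.0, 1.0]]
top safe [287.1, 214.1] 0.59 [0.605 0.033 0.234]
top dial [291.5, 209.2] 0.71 [0.616 0.022 0.236]
top drawer_bar [253.0, 205.5] 0.8 [0.63  0.115 0.215]
top tee_mid [210.2, 279.9] 0.45 [0.455 0.253 0.036]
top washers_mid [213.5, 279.1] 0.18 [0.457 0.245 0.034]
wrist [[0.337, 0.91, 0.243, 0.133], [0.942, -0.325, -0.087, 0.564], [-0.0, 0.258, -0.966, 0.373], [0.0, 0.0, 0.0, 1.0]] [[367.89517012734245, 0.0, 321.6070609687941], [0.0, 367.89517012734245, 238.78549701738132], [0.0, 0.0, 1.0]]
```

View pics/scene0.png

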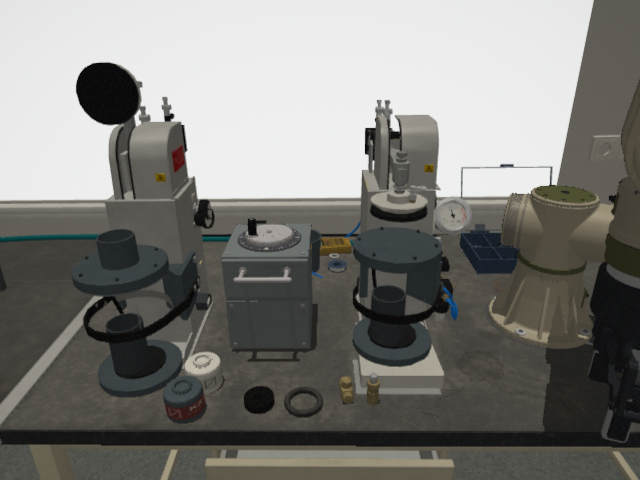

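View pics/top0.png

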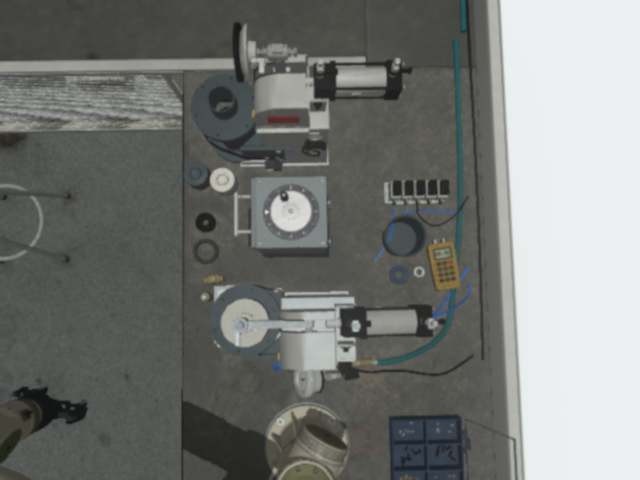

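```bash
python3 - <<'E'
import cv2
a=cv2.imread('pics/top0.png')[150:270,220:360];b=cv2.imread('pics/scene0.png')[190:320,200:340]
cv2.imwrite('pics/tc.png',cv2.resize(a,None,fx=5,fy=5,interpolation=cv2.INTER_CUBIC))
cv2.imwrite('pics/sc.png',cv2.resize(b,None,fx=4.5,fy=4.5,interpolation=cv2.INTER_CUBIC))
E
```

```text
(no output)
```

View pics/tc.png

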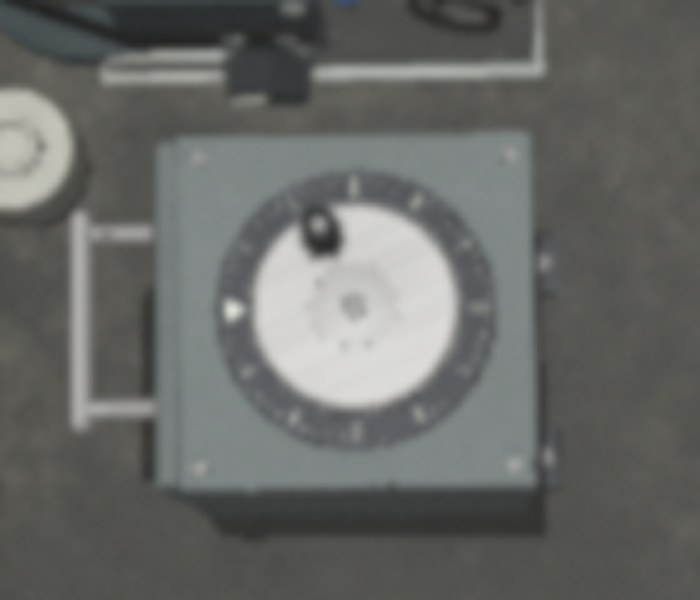

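View pics/sc.png

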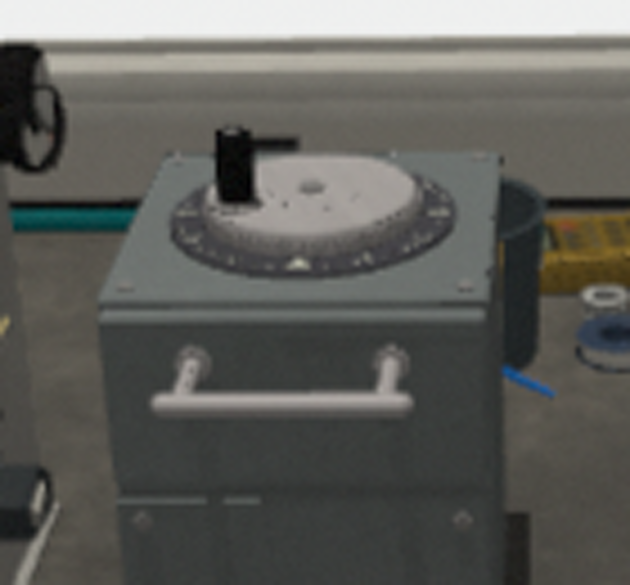

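```bash
cat >> h.py <<'E'
def cloud(name,d,st=None):
    K,T=cam2world(name,st)
    v,u=np.mgrid[:480,:640];m=d>0
    p=np.c_[(u[m]-K[0,2])/K[0,0]*d[m],(v[m]-K[1,2])/K[1,1]*d[m],d[m]]
    return p@T[:3,:3].T+T[:3,3],np.c_[u[m],v[m]]
E
python3 - <<'E'
from h import *
P=np.vstack([cloud(n,np.load(f'/tmp/{n}_d.npy'))[0] for n in ['scene','top']])
xs=np.arange(0.1,0.95,.04);ys=np.arange(.5,-.4,-.04)
print('x\\y  '+' '.join(f'{y:5.2f}' for y in ys))
for x in xs[::-1]:
    r=[]
    for y in ys:
        m=(abs(P[:,0]-x)<.02)&(abs(P[:,1]-y)<.02)
        r.append(f'{P[m,2].max()*100:5.0f}' if m.any() else '    .')
    print(f'{x:.2f}',' '.join(r))
# safe top plane
P,uv=cloud('top',np.load('/tmp/top_d.npy'))
m=(abs(P[:,2]-.22)<.006)&(abs(P[:,0]-.61)<.13)&(abs(P[:,1]-.03)<.13)
q=P[m][:,:2].astype(np.float32);print(len(q),np.median(P[m,2]),cv2.minAreaRect(q),q.min(0),q.max(0))
m=(P[:,2]>.23)&(P[:,2]<.245)&(abs(P[:,0]-.61)<.07)&(abs(P[:,1]-.03)<.07)
q=P[m];print(len(q),np.median(q[:,2]),cv2.minEnclosingCircle(q[:,:2].astype(np.float32)),q[:,:2].min(0),q[:,:2].max(0))
m=(P[:,2]>.250)&(P[:,2]<.29)&(abs(P[:,0]-.61)<.07)&(abs(P[:,1]-.03)<.07);print('knob',P[m].mean(0),m.sum(),uv[m].mean(0))
m=(P[:,2]>.18)&(P[:,2]<.21)&(abs(P[:,0]-.62)<.09)&(P[:,1]>.12)&(P[:,1]<.2);print('bar',P[m].mean(0),m.sum(),P[m].min(0),P[m].max(0))
for n in ['scene','top']:
    if n=='top': pass
K,T=cam2world('top')
# tc.png crop coordinates -> full
for nm,(a,b),z in [('axis',(354,307),.236),('knobtop',(321,225),.27),('bar',(80,320),.199),('c1',(163,143),.22),('c2',(530,133),.22),('c3',(160,485),.22),('c4',(540,487),.22),('wedge',(233,310),.222),('m6',(478,307),.222),('m3',(355,187),.222),('m9',(357,430),.222)]:
    print(nm,np.round(at_z(K,T,(220+a/5-.4,150+b/5-.4),z),4))
E
```

```text
x\y   0.50  0.46  0.42  0.38  0.34  0.30  0.26  0.22  0.18  0.14  0.10  0.06  0.02 -0.02 -0.06 -0.10 -0.14 -0.18 -0.22 -0.26 -0.30 -0.34 -0.38
0.94     .     .     .     .     1     1    24    25    25    25    24     .     .     .     1     1     1     1     1     1     1     1     1
0.90     .     .     .     .     1     1    25    30    30    30    58    54    46    47    42    42    42    42    42     1     1     1     1
0.86     .     .     .     .     1     1    25    30    30    30    58    55    55    54    49    44    42    49    46     1     1     1     1
0.82     .     .     .     .     1     1    25    29    30    25    57    55    46    46    42    42    42    42    42     1     1     1     1
0.78     .     .     .     .     5     6     6    25    26    25    44    46    46    46    34     1     1     1     1     1     1     1     1
0.74     .     .     .     .     6     7     6     6     6     1    14    12     1    29    29     1     1     1     2     1     1     1     1
0.70     .     .     .     .     1     6     6     7     6    22    23    23    23    23    22     
[... 2299 characters left out ...]
 89.51274871826172) [ 0.52742994 -0.06070142] [0.7001857  0.12104101]
1321 0.23505289838269605 ((0.6103613972663879, 0.024900756776332855), 0.06348540633916855) [ 0.56245758 -0.03782519] [0.66313799 0.08776615]
knob [0.64447543 0.0393325  0.26812906] 58 [283.4137931  195.10344828]
bar [0.61268599 0.15278253 0.19877981] 262 [0.56054164 0.12328812 0.19022087] [0.66701332 0.16452676 0.20850914]
axis [0.6118 0.025  0.236 ]
knobtop [0.6453 0.0383 0.27  ]
bar [0.613  0.1597 0.199 ]
c1 [0.6953 0.1163 0.22  ]
c2 [ 0.6973 -0.0604  0.22  ]
c3 [0.5303 0.1191 0.22  ]
c4 [ 0.5261 -0.0617  0.22  ]
wedge [0.6134 0.0833 0.222 ]
m6 [ 0.6128 -0.0337  0.222 ]
m3 [0.6719 0.0242 0.222 ]
m9 [0.5547 0.025  0.222 ]
```

View pics/wrist0.png

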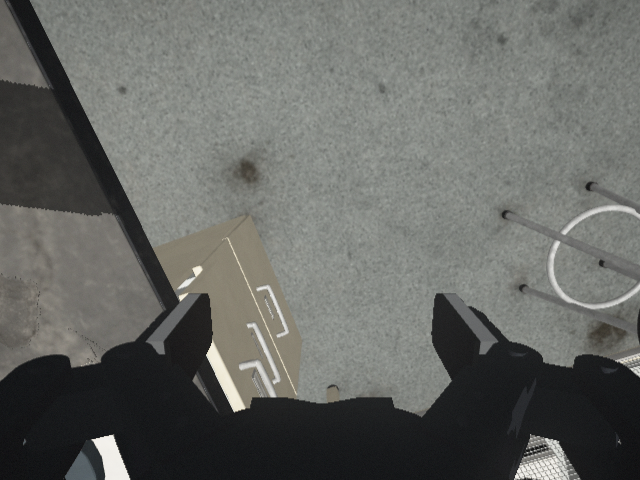

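```bash
python3 - <<'E'
from h import *
P=np.vstack([cloud(n,np.load(f'/tmp/{n}_d.npy'))[0] for n in ['scene','top']])
a=1.087
r=P[:,0]*np.cos(a)+P[:,1]*np.sin(a); t=-P[:,0]*np.sin(a)+P[:,1]*np.cos(a)
for x in np.arange(-.2,.7,.04):
    m=(abs(r-x)<.02)&(abs(t)<.15)&(P[:,2]>.05)
    if m.any():
        h=np.histogram(P[m,2],bins=np.arange(.05,1.1,.05))[0]
        print(f'{x:.2f}',P[m,2].min().round(2),P[m,2].max().round(2),h, t[m].min().round(2),t[m].max().round(2))
E
```

```text
-0.20 0.05 0.05 [2 0 0 0 0 0 0 0 0 0 0 0 0 0 0 0 0 0 0 0] -0.11 -0.07
-0.16 0.05 0.05 [1 0 0 0 0 0 0 0 0 0 0 0 0 0 0 0 0 0 0 0] -0.15 -0.15
-0.04 0.05 0.31 [  6   0   3  66 395 216   0   0   0   0   0   0   0   0   0   0   0   0
   0   0] -0.11 0.09
0.00 0.05 0.32 [349  84  51  93 719 707   0   0   0   0   0   0   0   0   0   0   0   0
   0   0] -0.11 0.09
0.04 0.05 0.32 [ 675  811 1026 1524 2671  903    0    0    0    0    0    0    0    0
    0    0    0    0    0    0] -0.11 0.1
0.08 0.05 0.31 [1124  748  676 1023  681   74    0    0    0    0    0    0    0    0
    0    0    0    0    0    0] -0.1 0.09
0.40 0.67 0.68 [0 0 0 0 0 0 0 0 0 0 0 0 4 0 0 0 0 0 0 0] 0.03 0.03
0.44 0.67 0.71 [  0   0   0   0   0   0   0   0   0   0   0   0 226  19   0   0   0   0
   0   0] 0.02 0.03
0.48 0.29 0.68 [ 0  0  0  0 16 27  0  0  0  0  0  0 15  0  0  0  0  0  0  0] 0.03 0.08
0.52 0.24 0.58 [  0   0   0  81 550 432 183 180 134 525 227   0   0   0   0   0   0   0
   0   0] 0.03 0.11
0.56 0.3 0.57 [  0   0   0   0   0 354 327 552 738 317 141   0   0   0   0   0   0   0
   0   0] 0.03 0.1
0.60 0.24 0.56 [   0    0    0   74  341 1184 2052 1820 1146  797   71    0    0    0
    0    0    0    0    0    0] 0.04 0.1
0.64 0.25 0.35 [   0    0    0    4  886 1004   12    0    0    0    0    0    0    0
    0    0    0    0    0    0] 0.07 0.1
```

```bash
cat >> h.py <<'E'
def Rt(st): q=st['orientation']; return R.from_quat([q[1],q[2],q[3],q[0]])
def to_tool(st,p): return Rt(st).inv().apply(np.asarray(p)-st['tcp_pos'])
E
python3 - <<'E'
from h import *
s=env.get_state();r=Rt(s);print(r.as_matrix().round(3))
for sg in (1,-1):
    D=np.c_[[0,0,-1],np.cross([0,sg,0],[0,0,-1]),[0,sg,0]]
    print(sg,(r.inv()*R.from_matrix(D)).as_rotvec().round(3))
print(to_tool(s,[.194,.541,.45]),to_tool(s,[.62,.10,.45]))
E
```

```text
[[ 0.    -0.941  0.337]
 [ 0.     0.337  0.941]
 [-1.    -0.     0.   ]]
1 [-0.344  0.     0.   ]
-1 [ 2.798  0.    -0.   ]
[-0.20765778 -0.00030552 -0.00028405] [-0.20766929 -0.55002181 -0.27188854]
```

Request:
step_arm --moves '[[[0, 0, 0, -0.05, 0, 0, 0.6], [0, 0, 0, -0.1, 0, 0, 0.6], [0, 0, 0, -0.15, 0, 0, 0.6], [0, 0, 0, -0.2, 0, 0, 0.6], [-0.1, 0, 0, -0.208, -0.04, -0.02, 0.6], [-0.2, 0, 0, -0.208, -0.08, -0.04, 0.6], [-0.3, 0, 0, -0.208, -0.12, -0.06, 0.6], [-0.344, 0, 0, -0.208, -0.16, -0.08, 0.6], [-0.344, 0, 0, -0.208, -0.2, -0.1, 0.6], [-0.344, 0, 0, -0.208, -0.24, -0.12, 0.6]]]'

```text
clock: 2.2
tcp_pos: [0.3803, 0.3461, 0.4506]
orientation: [0.5, -0.5, 0.5, 0.5]
wrist_force: [0.8, 0.5, -0.4]
finger_gap: 0.0509
```

```bash
python3 - <<'E'
from h import *
s=env.get_state();print(s);print(Rt(s).as_matrix().round(3))
print(to_tool(s,[.62,.06,.45]))
im,d=env.read_camera('scene');save('scene1',im)
E
```

```text
{'clock': 2.2, 'joint_pos': array([5.82062710e-01, 2.32921992e-01, 4.50171894e-01, 1.78727812e+00,
       5.57995229e-05, 5.81628016e-01]), 'qvel': array([-8.72448537e-01, -8.91611287e-03, -2.06154823e-02, -9.73415961e-03,
        1.69091040e-04, -8.62118668e-01]), 'tau': array([ 4.58880007e+00, -4.37410963e+01,  2.82433981e+01,  4.41408958e-01,
       -1.94247550e-02,  8.96170568e-01]), 'tcp_pos': array([0.38027639, 0.34605751, 0.45055733]), 'orientation': array([ 0.50016122, -0.50014421,  0.49962132,  0.50007305]), 'wrist_force': array([ 0.81891416,  0.49369118, -0.35031099]), 'ft_torque': array([ 0.05229881, -0.02652216,  0.0507145 ]), 'finger_gap': 0.050931660855051596}
[[ 0.001 -1.    -0.   ]
 [ 0.    -0.     1.   ]
 [-1.    -0.001  0.   ]]
[ 0.00056967 -0.23959889 -0.28616196]
```

View pics/scene1.png

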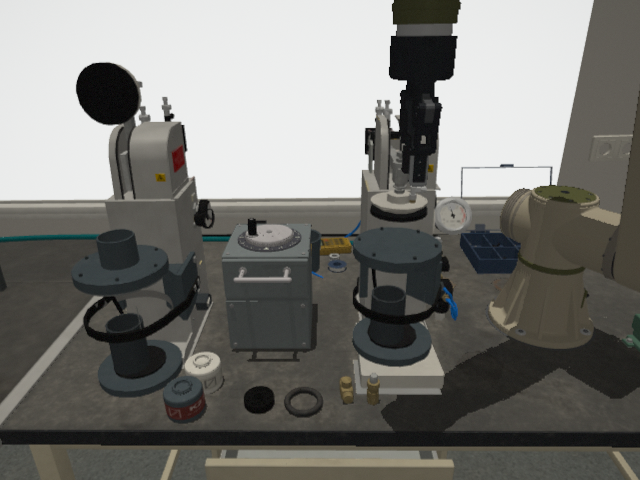

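Request:
step_arm --moves '[[[0, 0, 0, 0, -0.035, -0.035, 0.6], [0, 0, 0, 0, -0.07, -0.07, 0.6], [0, 0, 0, 0, -0.105, -0.115, 0.6], [0, 0, 0, 0, -0.14, -0.16, 0.6], [0, 0, 0, 0, -0.175, -0.205, 0.6], [0, 0, 0, 0, -0.21, -0.25, 0.6], [0, 0, 0, 0, -0.23, -0.286, 0.6], [0, 0, 0, 0, -0.24, -0.3, 0.6], [0, 0, 0, 0.0, -0.24, -0.3, 0.6]]]'

```text
clock: 3.15
tcp_pos: [0.6259, 0.0359, 0.4484]
orientation: [0.502, -0.498, 0.504, 0.496]
wrist_force: [0.1, -0.1, -0.5]
finger_gap: 0.0515
```

```bash
python3 - <<'E'
from h import *
s=env.get_state();print(s['tcp_pos'],s['joint_pos'].round(3),s['qvel'].round(3))
im,d=env.read_camera('wrist');save('wrist1',im);np.save('/tmp/w_d.npy',d)
import pickle;pickle.dump(s,open('/tmp/w_s.pkl','wb'))
K,T=cam2world('wrist',s)
for t in ['dial','knob_grip','drawer_bar']:
    for b in env.boxes_of('wrist',t)[:2]: print(t,b)
P,uv=cloud('wrist',d,s)
m=(P[:,2]>.228)&(P[:,2]<.24)&(abs(P[:,0]-.61)<.07)&(abs(P[:,1]-.03)<.07)
q=P[m];print('dial',len(q),np.median(q[:,2]),cv2.minEnclosingCircle(q[:,:2].astype(np.float32)),q[:,:2].min(0),q[:,:2].max(0))
m=(P[:,2]>.245)&(P[:,2]<.29)&(abs(P[:,0]-.61)<.07)&(abs(P[:,1]-.03)<.07);print('knob',P[m].mean(0),m.sum(),P[m].min(0),P[m].max(0))
m=m&(P[:,2]>.266);print('knobtop',P[m].mean(0),m.sum(),P[m].min(0),P[m].max(0))
m=(P[:,2]>.18)&(P[:,2]<.205)&(abs(P[:,0]-.62)<.09)&(P[:,1]>.14)&(P[:,1]<.18);print('bar',P[m].mean(0),m.sum(),P[m].min(0),P[m].max(0))
E
```

```text
[0.62593666 0.03588789 0.4484092 ] [-0.069  0.52   0.877  1.927 -0.004 -0.057] [ 0.066 -0.054 -0.056  0.004  0.04   0.041]
dial {'uv': [312.2, 197.4], 'confidence': 0.64}
knob_grip {'uv': [326.8, 233.4], 'confidence': 0.93}
drawer_bar {'uv': [409.3, 186.9], 'confidence': 0.59}
dial 8363 0.2333015748760362 ((0.6118262410163879, 0.025563446804881096), 0.0511101670563221) [ 0.56131163 -0.02510436] [0.66266701 0.07658888]
knob [0.64210157 0.04021248 0.26549585] 407 [0.63535391 0.03156328 0.24506866] [0.65359376 0.04905786 0.27164883]
knobtop [0.64369016 0.0402891  0.26894985] 291 [0.63569824 0.03181553 0.26609789] [0.6532464  0.04854963 0.27164883]
bar [0.61002949 0.15728385 0.19685872] 1249 [0.55798079 0.14001855 0.19096995] [0.66681285 0.16583278 0.20070422]
```

View pics/wrist1.png

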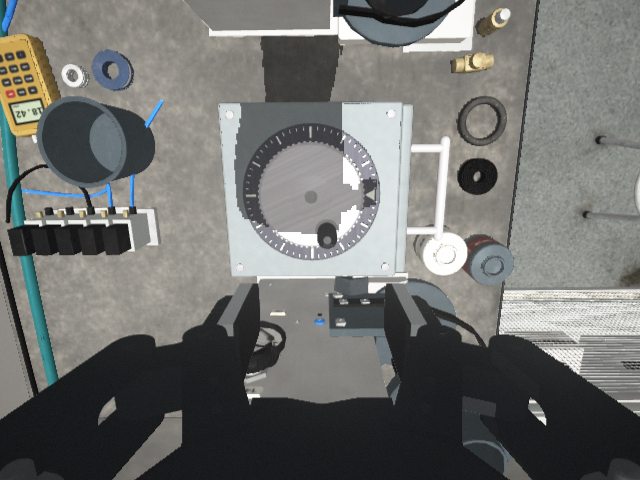

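```bash
python3 - <<'E'
from h import *
import pickle;s=pickle.load(open('/tmp/w_s.pkl','rb'));K,T=cam2world('wrist',s)
im=cv2.imread('pics/wrist1.png');cv2.imwrite('pics/w1c.png',cv2.resize(im[95:285,210:420],None,fx=3.7,fy=3.1,interpolation=cv2.INTER_CUBIC) if 0 else cv2.resize(im[95:285,210:420],None,fx=3,fy=3,interpolation=cv2.INTER_CUBIC))
P,uv=cloud('wrist',np.load('/tmp/w_d.npy'),s)
m=(P[:,2]>.212)&(P[:,2]<.226)&(abs(P[:,0]-.61)<.12)&(abs(P[:,1]-.03)<.12)
q=P[m];print('top',len(q),np.median(q[:,2]),cv2.minAreaRect(q[:,:2].astype(np.float32)))
m=(P[:,2]>.18)&(P[:,2]<.205)&(abs(P[:,0]-.61)<.045)&(P[:,1]>.15)&(P[:,1]<.18)
print('bar slope',np.polyfit(P[m,0],P[m,1],1),np.percentile(P[m,1],[5,50,95]))
st=env.get_state();print(st['tcp_pos'],Rt(st).as_matrix().round(3),to_tool(st,[.644,.0402,.330]),to_tool(st,[.644,.0402,.252]))
D=np.c_[[0,0,-1],[-1,0,0],[0,1,0]];print((Rt(st).inv()*R.from_matrix(D)).as_rotvec())
E
```

```text
top 23206 0.2194193448567287 ((0.6116175651550293, 0.03106759861111641), (0.18308769166469574, 0.1719740629196167), 89.80349731445312)
bar slope [0.00184986 0.15786224] [0.15370231 0.15885884 0.16413261]
[0.6225828  0.04164241 0.45197613] [[ 0.003 -1.     0.004]
 [-0.003  0.004  1.   ]
 [-1.    -0.003 -0.003]] [ 0.12204074 -0.02107147 -0.00100228] [ 0.2000401  -0.02084646 -0.00078213]
[-0.00447156 -0.00282883  0.00287842]
```

View pics/w1c.png

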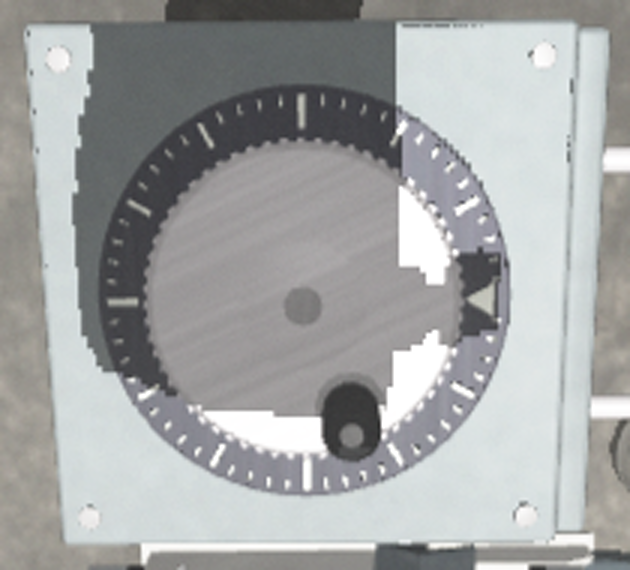

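Request:
step_arm --moves '[[[-0.004, -0.003, 0.003, 0.03, -0.022, -0.001, 0.6], [-0.004, -0.003, 0.003, 0.07, -0.022, -0.001, 0.5], [-0.004, -0.003, 0.003, 0.11, -0.022, -0.001, 0.5], [-0.004, -0.003, 0.003, 0.14, -0.022, -0.001, 0.5], [-0.004, -0.003, 0.003, 0.16, -0.022, -0.001, 0.5], [-0.004, -0.003, 0.003, 0.16, -0.022, -0.001, 0.5]]]'

```text
clock: 3.95
tcp_pos: [0.6425, 0.0422, 0.2897]
orientation: [0.498, -0.499, 0.501, 0.502]
wrist_force: [-0.5, 0.2, 0.6]
finger_gap: 0.0426
```

```bash
python3 - <<'E'
from h import *
st=env.get_state();print(st['tcp_pos'],st['joint_pos'].round(3),to_tool(st,[.6446,.0403,.251]))
D=np.c_[[0,0,-1],[-1,0,0],[0,1,0]];print((Rt(st).inv()*R.from_matrix(D)).as_rotvec())
im,d=env.read_camera('wrist');save('wrist2',im)
E
```

```text
[0.64251284 0.04218519 0.28973675] [-0.059  0.456  0.371  1.491  0.    -0.061] [ 0.0387244  -0.00228088 -0.00191426]
[ 0.00215508  0.00062896 -0.00510736]
```

View pics/wrist2.png

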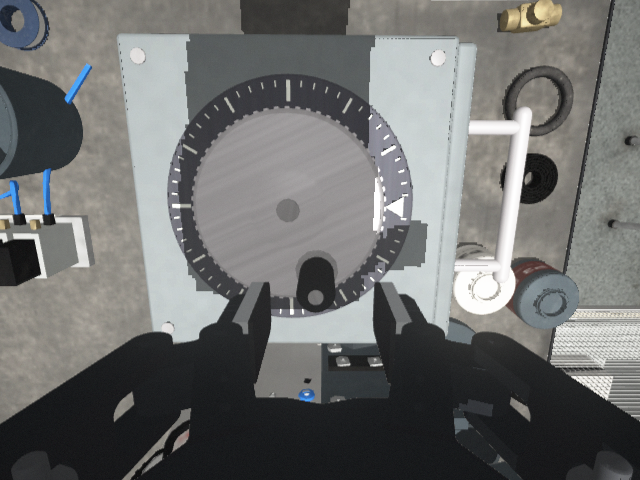

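Request:
step_arm --force 30 --moves '[[[0.002, 0, -0.005, 0.015, -0.002, -0.002, 0.5], [0.002, 0, -0.005, 0.03, -0.002, -0.002, 0.5], [0.002, 0, -0.005, 0.038, -0.002, -0.002, 0.5], [0.002, 0, -0.005, 0.038, -0.002, -0.002, 0.4], [0.002, 0, -0.005, 0.038, -0.002, -0.002, 0.2], [0.002, 0, -0.005, 0.038, -0.002, -0.002, 0], [0.002, 0, -0.005, 0.038, -0.002, -0.002, 0], [0.002, 0, -0.005, 0.038, -0.002, -0.002, 0], [0.002, 0, -0.005, 0.038, -0.002, -0.002, 0]]]'

```text
clock: 4.9
tcp_pos: [0.6458, 0.0399, 0.2556]
orientation: [0.501, -0.501, 0.499, 0.499]
wrist_force: [-1.4, -0.7, 5.0]
finger_gap: 0.0171
```

```bash
python3 - <<'E'
from h import *
st=env.get_state();print(st['tcp_pos'],st['wrist_force'],st['finger_gap'],Rt(st).as_matrix().round(4))
im,d=env.read_camera('wrist');save('wrist3',im)
E
```

```text
[0.64579593 0.03990044 0.2555782 ] [-1.42367666 -0.71623973  5.03555539] 0.01714070461966638 [[ 5.3e-03 -1.0e+00  2.0e-04]
 [ 4.0e-04  2.0e-04  1.0e+00]
 [-1.0e+00 -5.3e-03  4.0e-04]]
```

View pics/wrist3.png

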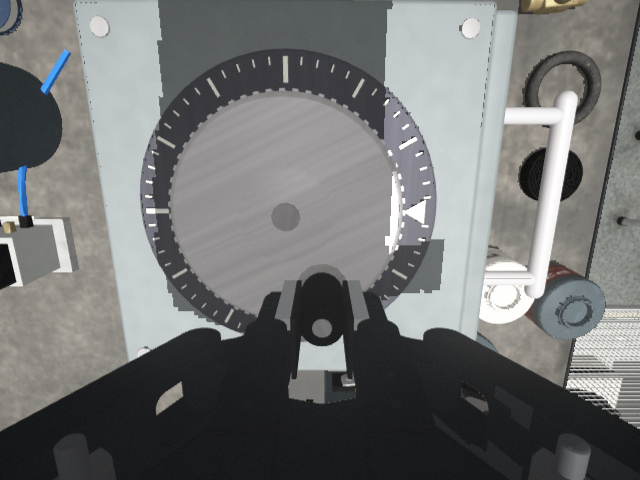

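```bash
cat > g.py <<'E'
import sys;from h import *
AX=np.array([.6118,.0256]);OFF=np.array([.001,0.])
def angle(p,off=OFF): d=np.asarray(p)[:2]-off-AX; return np.arctan2(d[0],d[1]),np.hypot(*d)
def rows(target,n,Rd=.036,AX=AX,OFF=OFF,start=None,hold=0,turn=True,tx=0,rnd=4):
    st=env.get_state();p=st['tcp_pos'];th0=angle(p)[0] if start is None else start
    D=np.c_[[0,0,-1],[-1,0,0],[0,1,0]];rv=(Rt(st).inv()*R.from_matrix(D)).as_rotvec().round(3) if turn else [0,0,0]
    out=[]
    for i in list(range(1,n+1))+[n]*hold:
        t=th0+(target-th0)*i/n
        q=np.r_[AX+OFF+Rd*np.array([np.sin(t),np.cos(t)]),p[2]]
        u=to_tool(st,q);out.append([0,0,0,tx]+[float(x) for x in np.round(u[1:]*10**rnd)/10**rnd]+[0])
    print('now',angle(p)[0]/(np.pi/6),angle(p)[1],st['wrist_force'].round(1),'rv',rv);print(out)
E
python3 - <<'E'
from g import *
rows(angle(env.get_state()['tcp_pos'])[0]+.9,6,hold=2)
E
```

```text
now 2.2182620196139995 0.03597227063206021 [-1.5  0.8  5.6] rv [-0.     0.     0.005]
[[0, 0, 0, 0, -0.0018, -0.0051, 0], [0, 0, 0, 0, -0.0028, -0.0104, 0], [0, 0, 0, 0, -0.003, -0.0158, 0], [0, 0, 0, 0, -0.0024, -0.0211, 0], [0, 0, 0, 0, -0.0009, -0.0263, 0], [0, 0, 0, 0, 0.0012, -0.0313, 0], [0, 0, 0, 0, 0.0012, -0.0313, 0], [0, 0, 0, 0, 0.0012, -0.0313, 0]]
```

Request:
step_arm --moves '[[[0, 0, 0, 0, -0.002, -0.005, 0], [0, 0, 0, 0, -0.003, -0.0105, 0], [0, 0, 0, 0, -0.003, -0.016, 0], [0, 0, 0, 0, -0.0025, -0.021, 0], [0, 0, 0, 0, -0.001, -0.0265, 0], [0, 0, 0, 0, 0.001, -0.0315, 0], [0, 0, 0, 0, 0.001, -0.0315, 0], [0, 0, 0, 0, 0.001, -0.0315, 0]]]'

```text
clock: 5.75
tcp_pos: [0.6446, 0.0074, 0.2556]
orientation: [-0.501, 0.501, -0.499, -0.498]
wrist_force: [-0.9, -1.3, 1.9]
finger_gap: 0.0169
```

```bash
python3 - <<'E'
from g import *
st=env.get_state();print(st['tcp_pos'],st['wrist_force'])
rows(angle(env.get_state()['tcp_pos'])[0]+2.4,12)
im,d=env.read_camera('wrist');save('wrist4',im)
E
```

```text
[0.64457887 0.00739501 0.25563636] [-0.88844116 -1.28783828  1.88334115]
now 3.993562255112108 0.036624014536411294 [-0.9 -1.3  1.9] rv [-0.001 -0.001  0.005]
[[0, 0, 0, 0, 0.0047, -0.0055, 0], [0, 0, 0, 0, 0.01, -0.0105, 0], [0, 0, 0, 0, 0.0161, -0.0142, 0], [0, 0, 0, 0, 0.0228, -0.0167, 0], [0, 0, 0, 0, 0.0299, -0.0178, 0], [0, 0, 0, 0, 0.0371, -0.0174, 0], [0, 0, 0, 0, 0.0441, -0.0157, 0], [0, 0, 0, 0, 0.0506, -0.0126, 0], [0, 0, 0, 0, 0.0563, -0.0082, 0], [0, 0, 0, 0, 0.061, -0.0028, 0], [0, 0, 0, 0, 0.0646, 0.0034, 0], [0, 0, 0, 0, 0.0669, 0.0102, 0]]
```

View pics/wrist4.png

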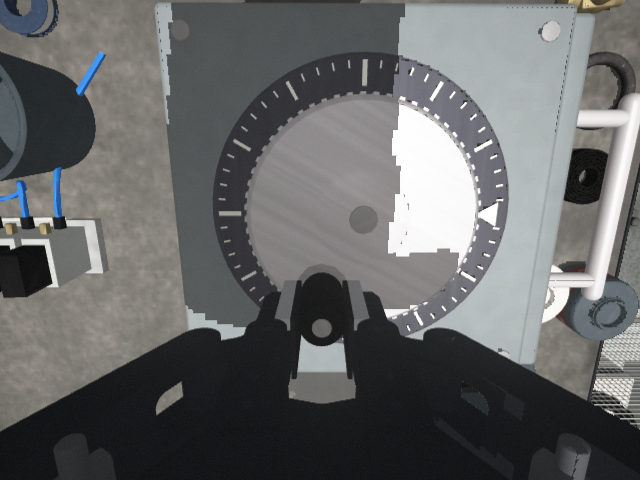

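```bash
python3 - <<'E'
from g import *
rows(angle(env.get_state()['tcp_pos'])[0]+3.6,12)
E
```

```text
now 3.9836277335970114 0.036612473063310204 [-1.  -1.2  2.4] rv [-0.001 -0.001  0.005]
[[0, 0, 0, 0, 0.0072, -0.0082, 0], [0, 0, 0, 0, 0.016, -0.0143, 0], [0, 0, 0, 0, 0.0263, -0.0176, 0], [0, 0, 0, 0, 0.037, -0.0176, 0], [0, 0, 0, 0, 0.0473, -0.0145, 0], [0, 0, 0, 0, 0.0562, -0.0085, 0], [0, 0, 0, 0, 0.063, -0.0001, 0], [0, 0, 0, 0, 0.067, 0.0099, 0], [0, 0, 0, 0, 0.0678, 0.0206, 0], [0, 0, 0, 0, 0.0654, 0.0311, 0], [0, 0, 0, 0, 0.06, 0.0404, 0], [0, 0, 0, 0, 0.0522, 0.0478, 0]]
```

Request:
step_arm --moves '[[[0, 0, 0, 0, 0.007, -0.008, 0], [0, 0, 0, 0, 0.016, -0.0145, 0], [0, 0, 0, 0, 0.0265, -0.0175, 0], [0, 0, 0, 0, 0.037, -0.0175, 0], [0, 0, 0, 0, 0.0475, -0.0145, 0], [0, 0, 0, 0, 0.056, -0.0085, 0], [0, 0, 0, 0, 0.063, 0, 0], [0, 0, 0, 0, 0.067, 0.01, 0], [0, 0, 0, 0, 0.068, 0.0205, 0], [0, 0, 0, 0, 0.0655, 0.031, 0], [0, 0, 0, 0, 0.06, 0.0405, 0], [0, 0, 0, 0, 0.052, 0.048, 0]]]'

```text
clock: 7.0
tcp_pos: [0.5922, 0.0545, 0.2556]
orientation: [-0.5, 0.502, -0.501, -0.497]
wrist_force: [2.7, -11.5, 2.2]
finger_gap: 0.0168
```

```bash
python3 - <<'E'
from g import *
st=env.get_state();print(st['tcp_pos'],st['wrist_force'])
rows(angle(env.get_state()['tcp_pos'])[0]+3.6,12)
im,d=env.read_camera('wrist');save('wrist5',im)
E
```

```text
[0.5921896  0.05449654 0.25558608] [  2.67173803 -11.47974636   2.15235711]
now -1.1832764000803984 0.03549364040445865 [  2.7 -11.5   2.2] rv [-0.002 -0.006  0.005]
[[0, 0, 0, 0, -0.0093, 0.0053, 0], [0, 0, 0, 0, -0.0199, 0.0071, 0], [0, 0, 0, 0, -0.0306, 0.0057, 0], [0, 0, 0, 0, -0.0404, 0.0013, 0], [0, 0, 0, 0, -0.0484, -0.0059, 0], [0, 0, 0, 0, -0.0539, -0.0151, 0], [0, 0, 0, 0, -0.0565, -0.0256, 0], [0, 0, 0, 0, -0.0559, -0.0363, 0], [0, 0, 0, 0, -0.0521, -0.0464, 0], [0, 0, 0, 0, -0.0455, -0.0549, 0], [0, 0, 0, 0, -0.0367, -0.0611, 0], [0, 0, 0, 0, -0.0265, -0.0644, 0]]
```

View pics/wrist5.png

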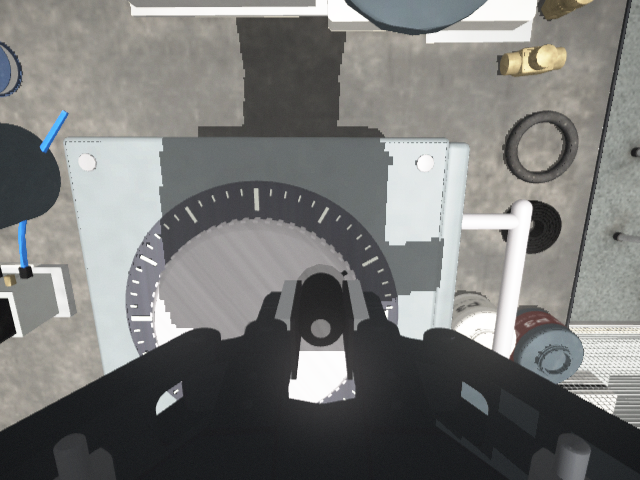

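```bash
sed -i 's/AX=np.array.*/AX=np.array([.6122,.0252]);OFF=np.array([.001,0.])/' g.py; python3 - <<'E'
from g import *
rows(angle(env.get_state()['tcp_pos'])[0]+3.6,12)
E
```

```text
now -1.0896445033535087 0.03591091081578325 [ 4.  -4.6  3.2] rv [-0.001 -0.005  0.006]
[[0, 0, 0, 0, -0.0098, 0.0045, 0], [0, 0, 0, 0, -0.0204, 0.0058, 0], [0, 0, 0, 0, -0.031, 0.0039, 0], [0, 0, 0, 0, -0.0406, -0.0011, 0], [0, 0, 0, 0, -0.0482, -0.0086, 0], [0, 0, 0, 0, -0.0533, -0.0181, 0], [0, 0, 0, 0, -0.0554, -0.0287, 0], [0, 0, 0, 0, -0.0542, -0.0394, 0], [0, 0, 0, 0, -0.05, -0.0493, 0], [0, 0, 0, 0, -0.043, -0.0574, 0], [0, 0, 0, 0, -0.0339, -0.0632, 0], [0, 0, 0, 0, -0.0235, -0.066, 0]]
```

Request:
step_arm --moves '[[[0, 0, 0, 0, -0.01, 0.0045, 0], [0, 0, 0, 0, -0.0205, 0.006, 0], [0, 0, 0, 0, -0.031, 0.004, 0], [0, 0, 0, 0, -0.0405, -0.001, 0], [0, 0, 0, 0, -0.048, -0.0085, 0], [0, 0, 0, 0, -0.0535, -0.018, 0], [0, 0, 0, 0, -0.0555, -0.0285, 0], [0, 0, 0, 0, -0.054, -0.0395, 0], [0, 0, 0, 0, -0.05, -0.0495, 0], [0, 0, 0, 0, -0.043, -0.0575, 0], [0, 0, 0, 0, -0.034, -0.063, 0], [0, 0, 0, 0, -0.0235, -0.066, 0]]]'

```text
clock: 8.25
tcp_pos: [0.6175, -0.0111, 0.2557]
orientation: [-0.501, 0.503, -0.499, -0.497]
wrist_force: [3.7, 7.5, -0.7]
finger_gap: 0.0167
```

```bash
python3 - <<'E'
from g import *
st=env.get_state();print(st['tcp_pos'],st['wrist_force'])
rows(angle(env.get_state()['tcp_pos'])[0]+3.3,11)
E
```

```text
[ 0.61754717 -0.01111451  0.25568992] [ 3.71508496  7.54951284 -0.70477456]
now 5.772455900965274 0.03657378336650122 [ 3.7  7.5 -0.7] rv [-0.001 -0.004  0.008]
[[0, 0, 0, 0, 0.0108, 0.0009, 0], [0, 0, 0, 0, 0.021, 0.0044, 0], [0, 0, 0, 0, 0.0297, 0.0107, 0], [0, 0, 0, 0, 0.0361, 0.0193, 0], [0, 0, 0, 0, 0.0397, 0.0295, 0], [0, 0, 0, 0, 0.0402, 0.0402, 0], [0, 0, 0, 0, 0.0374, 0.0506, 0], [0, 0, 0, 0, 0.0317, 0.0597, 0], [0, 0, 0, 0, 0.0236, 0.0668, 0], [0, 0, 0, 0, 0.0137, 0.0711, 0], [0, 0, 0, 0, 0.003, 0.0723, 0]]
```

Request:
step_arm --moves '[[[0, 0, 0, 0, 0.011, 0.001, 0], [0, 0, 0, 0, 0.021, 0.0045, 0], [0, 0, 0, 0, 0.0295, 0.0105, 0], [0, 0, 0, 0, 0.036, 0.0195, 0], [0, 0, 0, 0, 0.0395, 0.0295, 0], [0, 0, 0, 0, 0.04, 0.04, 0], [0, 0, 0, 0, 0.0375, 0.0505, 0], [0, 0, 0, 0, 0.0315, 0.0595, 0], [0, 0, 0, 0, 0.0235, 0.067, 0], [0, 0, 0, 0, 0.0135, 0.071, 0], [0, 0, 0, 0, 0.003, 0.0725, 0]]]'

```text
clock: 9.35
tcp_pos: [0.6142, 0.0611, 0.2555]
orientation: [-0.5, 0.503, -0.5, -0.497]
wrist_force: [-4.5, -10.7, 5.4]
finger_gap: 0.0166
```

```bash
python3 - <<'E'
from g import *
st=env.get_state();print(st['tcp_pos'],st['wrist_force'])
rows(28*np.pi/6-4*np.pi,9,hold=2)
E
```

```text
[0.6141705  0.06111311 0.25550147] [ -4.51203494 -10.66384584   5.38127866]
now 0.05159875094505139 0.03592622115920316 [ -4.5 -10.7   5.4] rv [-0.001 -0.007  0.006]
[[0, 0, 0, 0, -0.0082, -0.0011, 0], [0, 0, 0, 0, -0.0159, -0.0041, 0], [0, 0, 0, 0, -0.0227, -0.0087, 0], [0, 0, 0, 0, -0.0282, -0.0148, 0], [0, 0, 0, 0, -0.0323, -0.022, 0], [0, 0, 0, 0, -0.0346, -0.0299, 0], [0, 0, 0, 0, -0.035, -0.0382, 0], [0, 0, 0, 0, -0.0335, -0.0463, 0], [0, 0, 0, 0, -0.0303, -0.0539, 0], [0, 0, 0, 0, -0.0303, -0.0539, 0], [0, 0, 0, 0, -0.0303, -0.0539, 0]]
```

Request:
step_arm --moves '[[[0, 0, 0, 0, -0.008, -0.0015, 0], [0, 0, 0, 0, -0.016, -0.0045, 0], [0, 0, 0, 0, -0.0225, -0.009, 0], [0, 0, 0, 0, -0.028, -0.015, 0], [0, 0, 0, 0, -0.032, -0.022, 0], [0, 0, 0, 0, -0.0345, -0.03, 0], [0, 0, 0, 0, -0.035, -0.038, 0], [0, 0, 0, 0, -0.0335, -0.0465, 0], [0, 0, 0, 0, -0.03, -0.054, 0], [0, 0, 0, 0, -0.03, -0.054, 0], [0, 0, 0, 0, -0.03, -0.054, 0]]]'

```text
clock: 10.45
tcp_pos: [0.6437, 0.0059, 0.2557]
orientation: [-0.5, 0.503, -0.501, -0.496]
wrist_force: [-0.9, -1.6, -0.7]
finger_gap: 0.0168
```

```bash
python3 - <<'E'
from g import *
st=env.get_state();print(st['tcp_pos'],st['wrist_force'])
im,d=env.read_camera('wrist');save('wrist6',im)
for n in ['top','scene']: im,d=env.read_camera(n);save(n+'6',im)
rows(0,1)
a=cv2.imread('pics/top6.png')[150:270,220:360]
E
```

```text
[0.64367362 0.0058818  0.25569807] [-0.87605831 -1.60123773 -0.69761227]
now 4.05672458380088 0.03605326868190666 [-0.1 -2.  -1.8] rv [-0.002 -0.008  0.005]
[[0, 0, 0, 0, 0.0308, 0.0549, 0]]
```

View pics/wrist6.png

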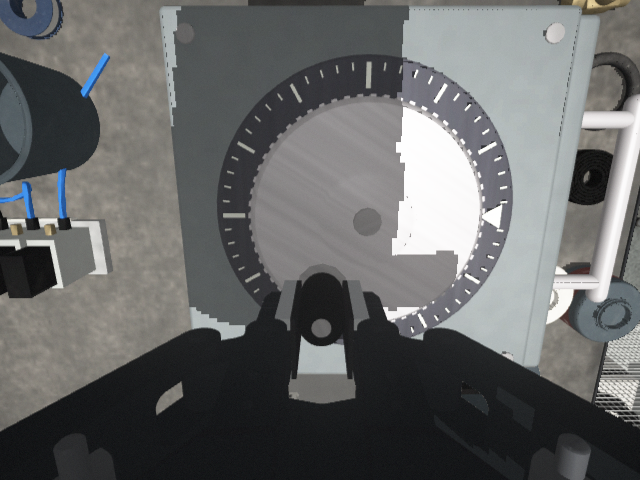

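```bash
python3 - <<'E'
from h import *
s=env.get_state();K,T=cam2world('wrist',s)
hub=at_z(K,T,(367.5,222),.235);k=at_z(K,T,(321.5,328.5),.270);w=at_z(K,T,(491,216),.221);m6=at_z(K,T,(233.5,215),.221);m10=at_z(K,T,(297,93),.221);m11=None
print(hub,k,w,m6,m10);d=(k-hub)[:2];print(np.hypot(*d),np.arctan2(d[0],d[1])/(np.pi/6))
c=(w+m6)/2;print(c)
d=(k-c)[:2];print(np.hypot(*d),np.arctan2(d[0],d[1])/(np.pi/6))
E
```

```text
[0.61244313 0.0264539  0.235     ] [0.64285386 0.00736163 0.27      ] [0.61276605 0.08428935 0.221     ] [ 0.61229721 -0.0333442   0.221     ] [ 0.56006217 -0.00321094  0.221     ]
0.0359071989151928 4.070705329708604
[0.61253163 0.02547257 0.221     ]
0.03531916772051837 4.0283046809928065
```

```bash
sed -i 's/Rd=.036/Rd=.0356/' g.py; python3 - <<'E'
from g import *
rows(angle(env.get_state()['tcp_pos'])[0]-3.3,11,rnd=4)
E
```

```text
now 4.05672458380088 0.03605326868190666 [-0.1 -2.  -1.8] rv [-0.002 -0.008  0.005]
[[0, 0, 0, 0, -0.0038, 0.01, 0], [0, 0, 0, 0, -0.0048, 0.0206, 0], [0, 0, 0, 0, -0.0027, 0.031, 0], [0, 0, 0, 0, 0.0023, 0.0404, 0], [0, 0, 0, 0, 0.01, 0.0478, 0], [0, 0, 0, 0, 0.0194, 0.0527, 0], [0, 0, 0, 0, 0.0299, 0.0545, 0], [0, 0, 0, 0, 0.0405, 0.0531, 0], [0, 0, 0, 0, 0.0502, 0.0487, 0], [0, 0, 0, 0, 0.0581, 0.0416, 0], [0, 0, 0, 0, 0.0636, 0.0325, 0]]
```

Request:
step_arm --moves '[[[0, 0, 0, 0, -0.004, 0.01, 0], [0, 0, 0, 0, -0.005, 0.0205, 0], [0, 0, 0, 0, -0.0025, 0.031, 0], [0, 0, 0, 0, 0.0025, 0.0405, 0], [0, 0, 0, 0, 0.01, 0.048, 0], [0, 0, 0, 0, 0.0195, 0.0525, 0], [0, 0, 0, 0, 0.03, 0.0545, 0], [0, 0, 0, 0, 0.0405, 0.053, 0], [0, 0, 0, 0, 0.05, 0.0485, 0], [0, 0, 0, 0, 0.058, 0.0415, 0], [0, 0, 0, 0, 0.0635, 0.0325, 0]]]'

```text
clock: 11.7
tcp_pos: [0.5801, 0.0396, 0.2556]
orientation: [-0.5, 0.503, -0.5, -0.497]
wrist_force: [5.3, 0.8, 1.4]
finger_gap: 0.0169
```

```bash
python3 - <<'E'
from g import *
st=env.get_state();print(st['tcp_pos'],st['wrist_force'])
rows(angle(env.get_state()['tcp_pos'])[0]-3.3,11,rnd=4)
E
```

```text
[0.58014222 0.03964385 0.25563431] [5.32301854 0.81431231 1.38493298]
now -2.2132719199953246 0.03607549706119316 [5.3 0.8 1.4] rv [-0.001 -0.006  0.007]
[[0, 0, 0, 0, 0.0023, -0.0105, 0], [0, 0, 0, 0, 0.0019, -0.0211, 0], [0, 0, 0, 0, -0.0016, -0.0311, 0], [0, 0, 0, 0, -0.008, -0.0397, 0], [0, 0, 0, 0, -0.0166, -0.046, 0], [0, 0, 0, 0, -0.0266, -0.0494, 0], [0, 0, 0, 0, -0.0373, -0.0498, 0], [0, 0, 0, 0, -0.0475, -0.047, 0], [0, 0, 0, 0, -0.0565, -0.0412, 0], [0, 0, 0, 0, -0.0634, -0.0331, 0], [0, 0, 0, 0, -0.0675, -0.0233, 0]]
```

Request:
step_arm --moves '[[[0, 0, 0, 0, 0.0025, -0.0105, 0], [0, 0, 0, 0, 0.002, -0.021, 0], [0, 0, 0, 0, -0.0015, -0.031, 0], [0, 0, 0, 0, -0.008, -0.0395, 0], [0, 0, 0, 0, -0.0165, -0.046, 0], [0, 0, 0, 0, -0.0265, -0.0495, 0], [0, 0, 0, 0, -0.0375, -0.05, 0], [0, 0, 0, 0, -0.0475, -0.047, 0], [0, 0, 0, 0, -0.0565, -0.041, 0], [0, 0, 0, 0, -0.0635, -0.033, 0], [0, 0, 0, 0, -0.0675, -0.0235, 0]]]'

```text
clock: 12.8
tcp_pos: [0.6481, 0.0159, 0.2557]
orientation: [-0.5, 0.503, -0.501, -0.496]
wrist_force: [-4.7, -2.2, 0.2]
finger_gap: 0.0172
```

```bash
python3 - <<'E'
from g import *
st=env.get_state();print(st['tcp_pos'],st['wrist_force'])
rows(-2*np.pi/6,10,hold=2,rnd=4)
E
```

```text
[0.64807457 0.01592429 0.25565843] [-4.68289909 -2.18161422  0.22568941]
now 3.496477632647417 0.03608704233091554 [-4.7 -2.2  0.2] rv [-0.001 -0.008  0.005]
[[0, 0, 0, 0, -0.0007, 0.0103, 0], [0, 0, 0, 0, 0.0011, 0.0203, 0], [0, 0, 0, 0, 0.0056, 0.0295, 0], [0, 0, 0, 0, 0.0125, 0.0369, 0], [0, 0, 0, 0, 0.0213, 0.0421, 0], [0, 0, 0, 0, 0.0312, 0.0446, 0], [0, 0, 0, 0, 0.0414, 0.0442, 0], [0, 0, 0, 0, 0.0511, 0.0409, 0], [0, 0, 0, 0, 0.0594, 0.035, 0], [0, 0, 0, 0, 0.0657, 0.027, 0], [0, 0, 0, 0, 0.0657, 0.027, 0], [0, 0, 0, 0, 0.0657, 0.027, 0]]
```

Request:
step_arm --moves '[[[0, 0, 0, 0, -0.0005, 0.0105, 0], [0, 0, 0, 0, 0.001, 0.0205, 0], [0, 0, 0, 0, 0.0055, 0.0295, 0], [0, 0, 0, 0, 0.0125, 0.037, 0], [0, 0, 0, 0, 0.0215, 0.042, 0], [0, 0, 0, 0, 0.031, 0.0445, 0], [0, 0, 0, 0, 0.0415, 0.044, 0], [0, 0, 0, 0, 0.051, 0.041, 0], [0, 0, 0, 0, 0.0595, 0.035, 0], [0, 0, 0, 0, 0.0655, 0.027, 0], [0, 0, 0, 0, 0.0655, 0.027, 0], [0, 0, 0, 0, 0.0655, 0.027, 0]]]'

```text
clock: 14.0
tcp_pos: [0.5817, 0.0425, 0.2556]
orientation: [-0.5, 0.503, -0.501, -0.496]
wrist_force: [-2.3, -1.3, 5.1]
finger_gap: 0.0166
```

```bash
python3 - <<'E'
from g import *
st=env.get_state();print(st['tcp_pos'],st['wrist_force'])
rows(0,1)
im,d=env.read_camera('wrist');save('wrist7',im)
E
```

```text
[0.58173297 0.04246497 0.25557412] [-2.27160837 -1.30297618  5.0568021 ]
now -2.041593771890266 0.03589224625993152 [-2.3 -1.3  5.1] rv [-0.002 -0.008  0.004]
[[0, 0, 0, 0, -0.0314, 0.0184, 0]]
```

View pics/wrist7.png

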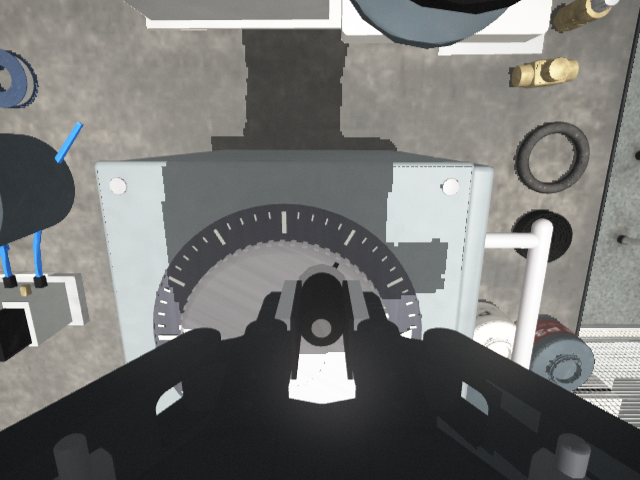

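```bash
python3 - <<'E'
from h import *
s=env.get_state();K,T=cam2world('wrist',s)
k=at_z(K,T,(321.5,328.5),.270);m9=at_z(K,T,(284.5,222),.221);m10=at_z(K,T,(349.5,238),.221)
print(k,m9,m10,s['clock'])
for c in ([.6123,.0255],[.6125,.0262]):
    d=k[:2]-c;print(np.hypot(*d),np.arctan2(d[0],d[1])/(np.pi/6)); d=m10[:2]-c;print('m10',np.arctan2(d[0],d[1])/(np.pi/6))
from g import *
rows(angle(env.get_state()['tcp_pos'])[0]+.9,9,hold=3)
E
```

```text
[0.58072832 0.04376309 0.27      ] [0.55347466 0.0263759  0.221     ] [0.56107527 0.05638278 0.221     ] 14.05
0.03647343658865878 -1.9984049998779407
m10 -1.9638241934856133
0.03630291890664492 -2.0355529545546505
m10 -1.9863332420511477
now -2.0303908756064115 0.03590292994292365 [-2.9 -0.7  5.8] rv [-0.002 -0.008  0.004]
[[0, 0, 0, 0, -0.0021, 0.0029, 0], [0, 0, 0, 0, -0.0043, 0.0057, 0], [0, 0, 0, 0, -0.0068, 0.0083, 0], [0, 0, 0, 0, -0.0094, 0.0106, 0], [0, 0, 0, 0, -0.0123, 0.0127, 0], [0, 0, 0, 0, -0.0154, 0.0144, 0], [0, 0, 0, 0, -0.0187, 0.0159, 0], [0, 0, 0, 0, -0.0221, 0.017, 0], [0, 0, 0, 0, -0.0256, 0.0177, 0], [0, 0, 0, 0, -0.0256, 0.0177, 0], [0, 0, 0, 0, -0.0256, 0.0177, 0], [0, 0, 0, 0, -0.0256, 0.0177, 0]]
```

Request:
step_arm --moves '[[[0, 0, 0, 0, -0.002, 0.003, 0], [0, 0, 0, 0, -0.0045, 0.0055, 0], [0, 0, 0, 0, -0.007, 0.0085, 0], [0, 0, 0, 0, -0.0095, 0.0105, 0], [0, 0, 0, 0, -0.0125, 0.0125, 0], [0, 0, 0, 0, -0.0155, 0.0145, 0], [0, 0, 0, 0, -0.0185, 0.016, 0], [0, 0, 0, 0, -0.022, 0.017, 0], [0, 0, 0, 0, -0.0255, 0.0175, 0]]]'

```text
clock: 14.95
tcp_pos: [0.6077, 0.0604, 0.2556]
orientation: [-0.5, 0.503, -0.501, -0.497]
wrist_force: [-0.9, -0.0, 3.6]
finger_gap: 0.0169
```

```bash
python3 - <<'E'
from g import *
st=env.get_state();print(st['tcp_pos'],st['wrist_force'])
a=angle(st['tcp_pos'])[0];f=st['wrist_force'];print('tang',f[0]*np.cos(a)-f[1]*np.sin(a),'rad',f[0]*np.sin(a)+f[1]*np.cos(a))
rows(a+.05,2)
E
```

```text
[0.60769628 0.06041417 0.2555876 ] [-0.8508875  -0.03621112  3.56134887]
tang -0.8462732479126094 rad 0.09561574403134299
now -0.2961018752208412 0.03564166840332631 [-0.9 -0.   3.6] rv [-0.002 -0.008  0.004]
[[0, 0, 0, 0, -0.0009, 0.0001, 0], [0, 0, 0, 0, -0.0018, 0.0002, 0]]
```

```bash
python3 - <<'E'
import numpy as np
t=-.155
while t<3.0:
    t+=.056
    print(f"{t:.3f} n={t/(np.pi/6):.2f}  x={.6132+.0357*np.sin(t):.4f} y={.0252+.0357*np.cos(t):.4f}  d ty={-2*np.cos(t-.028):.1f} tz={-2*np.sin(t-.028):.1f}")
E
```

```text
-0.099 n=-0.19  x=0.6097 y=0.0607  d ty=-2.0 tz=0.3
-0.043 n=-0.08  x=0.6117 y=0.0609  d ty=-2.0 tz=0.1
0.013 n=0.02  x=0.6137 y=0.0609  d ty=-2.0 tz=0.0
0.069 n=0.13  x=0.6157 y=0.0608  d ty=-2.0 tz=-0.1
0.125 n=0.24  x=0.6177 y=0.0606  d ty=-2.0 tz=-0.2
0.181 n=0.35  x=0.6196 y=0.0603  d ty=-2.0 tz=-0.3
0.237 n=0.45  x=0.6216 y=0.0599  d ty=-2.0 tz=-0.4
0.293 n=0.56  x=0.6235 y=0.0594  d ty=-1.9 tz=-0.5
0.349 n=0.67  x=0.6254 y=0.0587  d ty=-1.9 tz=-0.6
0.405 n=0.77  x=0.6273 y=0.0580  d ty=-1.9 tz=-0.7
0.461 n=0.88  x=0.6291 y=0.0572  d ty=-1.8 tz=-0.8
0.517 n=0.99  x=0.6308 y=0.0562  d ty=-1.8 tz=-0.9
0.573 n=1.09  x=0.6326 y=0.0552  d ty=-1.7 tz=-1.0
0.629 n=1.20  x=0.6342 y=0.0541  d ty=-1.6 tz=-1.1
0.685 n=1.31  x=0.6358 y=0.0528  d ty=-1.6 tz=-1.2
0.741 n=1.42  x=0.6373 y=0.0515  d ty=-1.5 tz=-1.3
0.797 n=1.52  x=0.6387 y=0.0501  d ty=-1.4 tz=-1.4
0.853 n=1.63  x=0.6401 y=0.0487  d ty=-1.4 tz=-1.5
0.909 n=1.74  x=0.6414 y=0.0471  d ty=-1.3 tz=-1.5
0.965 n=1.84  x=0.6425 y=0.0455  d ty=-1.2 tz=-1.6
1.021 n=1.95  x=0.6436 y=0.0439  d ty=-1.1 tz=-1.7
1.077 n=2.06  x=0.6446 y=0.0
[... 1094 characters left out ...]
  x=0.6396 y=0.0012  d ty=1.3 tz=-1.5
2.365 n=4.52  x=0.6382 y=-0.0003  d ty=1.4 tz=-1.4
2.421 n=4.62  x=0.6368 y=-0.0016  d ty=1.5 tz=-1.4
2.477 n=4.73  x=0.6352 y=-0.0029  d ty=1.5 tz=-1.3
2.533 n=4.84  x=0.6336 y=-0.0041  d ty=1.6 tz=-1.2
2.589 n=4.94  x=0.6319 y=-0.0052  d ty=1.7 tz=-1.1
2.645 n=5.05  x=0.6302 y=-0.0062  d ty=1.7 tz=-1.0
2.701 n=5.16  x=0.6284 y=-0.0071  d ty=1.8 tz=-0.9
2.757 n=5.27  x=0.6266 y=-0.0079  d ty=1.8 tz=-0.8
2.813 n=5.37  x=0.6247 y=-0.0086  d ty=1.9 tz=-0.7
2.869 n=5.48  x=0.6228 y=-0.0092  d ty=1.9 tz=-0.6
2.925 n=5.59  x=0.6209 y=-0.0097  d ty=1.9 tz=-0.5
2.981 n=5.69  x=0.6189 y=-0.0100  d ty=2.0 tz=-0.4
3.037 n=5.80  x=0.6169 y=-0.0103  d ty=2.0 tz=-0.3
```

Request:
step_arm --moves '[[[0, 0, 0, 0, -0.001, 0, 0], [0, 0, 0, 0, -0.002, 0, 0], [0, 0, 0, 0, -0.002, 0, 0]]]'

```text
clock: 15.25
tcp_pos: [0.6101, 0.0607, 0.2556]
orientation: [-0.5, 0.503, -0.501, -0.497]
wrist_force: [-1.7, -0.2, 4.5]
finger_gap: 0.017
```

Request:
step_arm --moves '[[[0, 0, 0, 0, -0.001, 0, 0], [0, 0, 0, 0, -0.002, 0, 0], [0, 0, 0, 0, -0.002, 0, 0]]]'

```text
clock: 15.55
tcp_pos: [0.6123, 0.0608, 0.2556]
orientation: [-0.5, 0.503, -0.501, -0.497]
wrist_force: [-2.2, -0.8, 4.2]
finger_gap: 0.0169
```

Request:
step_arm --moves '[[[0, 0, 0, 0, -0.001, 0, 0], [0, 0, 0, 0, -0.002, 0, 0], [0, 0, 0, 0, -0.002, 0, 0]]]'

```text
clock: 15.85
tcp_pos: [0.6149, 0.0608, 0.2556]
orientation: [-0.5, 0.503, -0.5, -0.496]
wrist_force: [-0.5, -0.6, 3.9]
finger_gap: 0.0172
```

Request:
step_arm --moves '[[[0, 0, 0, 0, -0.001, 0, 0], [0, 0, 0, 0, -0.002, -0.0002, 0], [0, 0, 0, 0, -0.002, -0.0002, 0]]]'

```text
clock: 16.15
tcp_pos: [0.6171, 0.0606, 0.2556]
orientation: [-0.5, 0.503, -0.5, -0.496]
wrist_force: [-0.4, 0.2, 3.7]
finger_gap: 0.0169
```

Request:
step_arm --moves '[[[0, 0, 0, 0, -0.001, -0.0001, 0], [0, 0, 0, 0, -0.002, -0.0003, 0], [0, 0, 0, 0, -0.002, -0.0003, 0]]]'

```text
clock: 16.45
tcp_pos: [0.6193, 0.0603, 0.2556]
orientation: [-0.5, 0.503, -0.5, -0.496]
wrist_force: [-0.2, 0.8, 3.3]
finger_gap: 0.0171
```

Request:
step_arm --moves '[[[0, 0, 0, 0, -0.001, -0.0002, 0], [0, 0, 0, 0, -0.002, -0.0004, 0], [0, 0, 0, 0, -0.002, -0.0004, 0]]]'

```text
clock: 16.75
tcp_pos: [0.6215, 0.0598, 0.2556]
orientation: [-0.5, 0.503, -0.5, -0.496]
wrist_force: [-0.6, -0.8, 3.7]
finger_gap: 0.0168
```

Request:
step_arm --moves '[[[0, 0, 0, 0, -0.001, -0.0002, 0], [0, 0, 0, 0, -0.002, -0.0005, 0], [0, 0, 0, 0, -0.002, -0.0005, 0]]]'

```text
clock: 17.05
tcp_pos: [0.6234, 0.0593, 0.2556]
orientation: [-0.5, 0.503, -0.5, -0.496]
wrist_force: [-2.5, -0.4, 4.8]
finger_gap: 0.0171
```

Request:
step_arm --moves '[[[0, 0, 0, 0, -0.001, -0.0003, 0], [0, 0, 0, 0, -0.002, -0.0006, 0], [0, 0, 0, 0, -0.002, -0.0006, 0]]]'

```text
clock: 17.35
tcp_pos: [0.6248, 0.0589, 0.2556]
orientation: [-0.5, 0.502, -0.501, -0.497]
wrist_force: [-4.2, 1.3, 5.6]
finger_gap: 0.0168
```

Request:
step_arm --moves '[[[0, 0, 0, 0, -0.0005, -0.0001, 0], [0, 0, 0, 0, -0.001, -0.0003, 0], [0, 0, 0, 0, -0.001, -0.0003, 0]]]'

```text
clock: 17.65
tcp_pos: [0.625, 0.0588, 0.2556]
orientation: [-0.5, 0.502, -0.501, -0.497]
wrist_force: [-5.3, 1.7, 5.1]
finger_gap: 0.0171
```

Request:
step_arm --moves '[[[0, 0, 0, 0, -0.0008, -0.0003, 0], [0, 0, 0, 0, -0.0015, -0.0005, 0], [0, 0, 0, 0, -0.0015, -0.0005, 0]]]'

```text
clock: 17.95
tcp_pos: [0.6255, 0.0587, 0.2556]
orientation: [-0.499, 0.501, -0.501, -0.498]
wrist_force: [-6.1, 1.8, 5.8]
finger_gap: 0.017
```

Request:
step_arm --moves '[[[0, 0, 0, 0, -0.0008, -0.0003, 0], [0, 0, 0, 0, -0.0015, -0.0006, 0], [0, 0, 0, 0, -0.0015, -0.0006, 0]]]'

```text
clock: 18.25
tcp_pos: [0.6258, 0.0585, 0.2556]
orientation: [0.499, -0.501, 0.501, 0.499]
wrist_force: [-6.5, 0.9, 6.2]
finger_gap: 0.0171
```

Request:
step_arm --moves '[[[0, 0, 0, 0, -0.001, -0.0004, 0], [0, 0, 0, 0, -0.002, -0.0008, 0], [0, 0, 0, 0, -0.002, -0.0008, 0], [0, 0, 0, 0, -0.002, -0.0008, 0]]]'

```text
clock: 18.65
tcp_pos: [0.6263, 0.0583, 0.2555]
orientation: [0.498, -0.5, 0.502, 0.5]
wrist_force: [-7.6, 1.9, 6.0]
finger_gap: 0.0166
```

```bash
python3 - <<'E'
from g import *
st=env.get_state();print(st['tcp_pos'],st['wrist_force'],st['ft_torque'])
rows(0,1)
im,d=env.read_camera('wrist');save('wrist8',im)
E
```

```text
[0.62634427 0.05834746 0.25554345] [-7.63564993  1.94639276  6.00100093] [ 0.52470469  1.445446   -0.01126406]
now 0.7210090389642264 0.03565846151693449 [-7.6  1.9  6. ] rv [-0.    -0.003 -0.004]
[[0, 0, 0, 0, 0.0131, 0.0025, 0]]
```

View pics/wrist8.png

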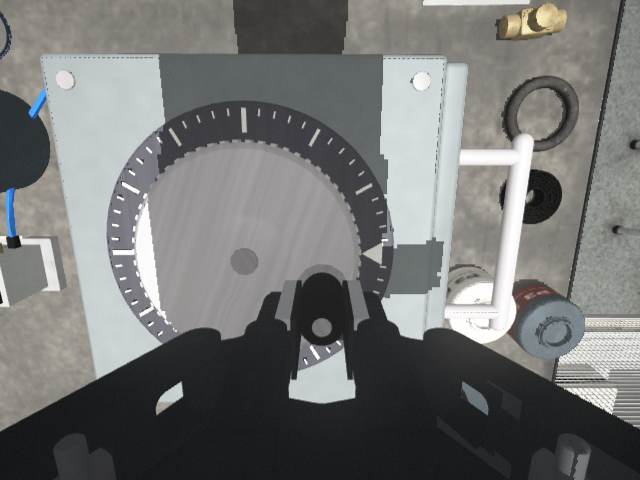

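Request:
step_arm --moves '[[[0, 0, 0, 0, 0, 0, 0.4], [0, 0, 0, 0, 0, 0, 0.4], [0, 0, 0, 0, 0, 0, 0.4], [0, -0.003, -0.004, -0.02, 0, 0, 0.4], [0, -0.003, -0.004, -0.05, 0, 0, 0.4], [0, -0.003, -0.004, -0.08, 0, 0, 0.4], [0, -0.003, -0.004, -0.08, 0.007, 0.04, 0.4], [0, -0.003, -0.004, -0.08, 0.014, 0.08, 0.36], [0, -0.003, -0.004, -0.08, 0.014, 0.1, 0.36], [0, -0.003, -0.004, -0.08, 0.014, 0.1, 0.36]]]'

```text
clock: 19.7
tcp_pos: [0.6126, 0.1612, 0.3349]
orientation: [-0.499, 0.501, -0.499, -0.501]
wrist_force: [-0.4, -0.1, 0.1]
finger_gap: 0.031
```

```bash
python3 - <<'E'
from g import *
s=env.get_state();print(s['tcp_pos'],s['wrist_force'],s['finger_gap'],s['qvel'].round(3))
im,d=env.read_camera('wrist');save('wrist9',im)
P,uv=cloud('wrist',d,s)
m=(P[:,2]>.18)&(P[:,2]<.206)&(abs(P[:,0]-.59)<.025)&(P[:,1]>.14)&(P[:,1]<.18)
print('bar',m.sum(),np.percentile(P[m,1],[2,50,98]),P[m,2].max(), 'peak y',P[m][P[m,2]>np.percentile(P[m,2],80),1].mean())
D=np.c_[[0,0,-1],[-1,0,0],[0,1,0]];print((Rt(s).inv()*R.from_matrix(D)).as_rotvec())
print(to_tool(s,[.612,.1588,.187]))
E
```

```text
[0.61258167 0.16124263 0.33494414] [-0.41653066 -0.11909501  0.10197168] 0.03095523033262204 [-0.046 -0.002 -0.011 -0.    -0.024 -0.028]
bar 1167 [0.14145279 0.15947903 0.16543898] 0.20015292148353847 peak y 0.15992547535152413
[ 3.57439096e-03 -3.63763355e-05  5.94311456e-04]
[ 0.14794385  0.00067831 -0.002435  ]
```

View pics/wrist9.png

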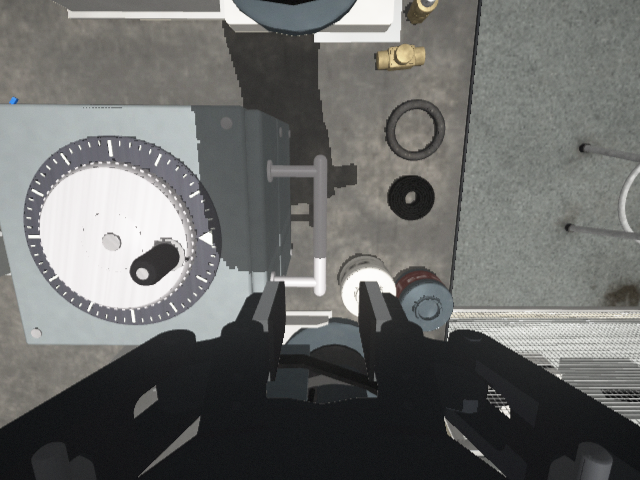

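Request:
step_arm --force 40 --moves '[[[0.003, 0, 0, 0.04, 0, -0.001, 0.36], [0.003, 0, 0, 0.08, 0, -0.001, 0.36], [0.003, 0, 0, 0.11, 0, -0.001, 0.36], [0.003, 0, 0, 0.13, 0, -0.001, 0.36], [0.003, 0, 0, 0.147, 0, -0.001, 0.36], [0.003, 0, 0, 0.147, 0, -0.001, 0.36]]]'

```text
clock: 20.35
tcp_pos: [0.6127, 0.1569, 0.1865]
orientation: [0.5, -0.5, 0.501, 0.499]
wrist_force: [-0.0, -0.8, -0.1]
finger_gap: 0.0306
```

```bash
python3 - <<'E'
from g import *
s=env.get_state();print(s['tcp_pos'],s['wrist_force'],s['finger_gap'])
im,d=env.read_camera('wrist');save('wrist10',im)
im,d=env.read_camera('scene');save('scene10',im[180:330,180:380].repeat(4,0).repeat(4,1))
E
```

```text
[0.61267074 0.15689075 0.18646381] [-0.03275475 -0.81290965 -0.06390229] 0.03058633066544559
```

View pics/wrist10.png

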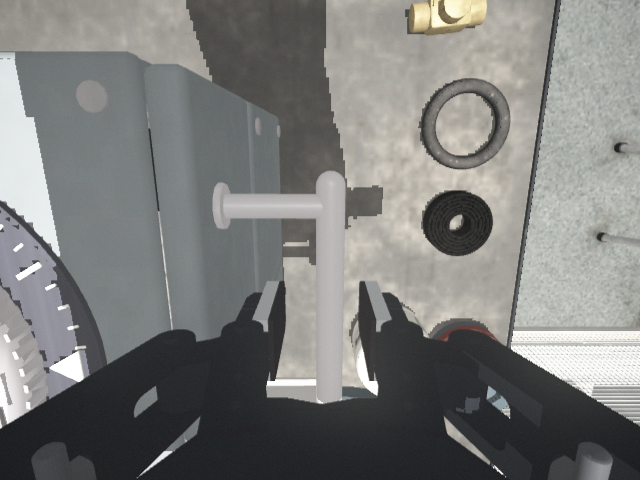

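View pics/scene10.png

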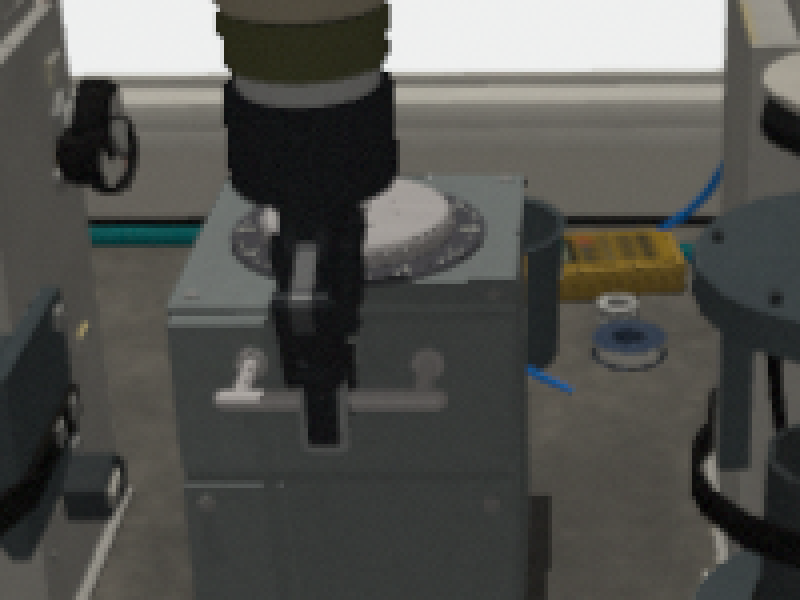

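Request:
step_arm --moves '[[[0, 0, 0, 0, 0, 0.002, 0.2], [0, 0, 0, 0, 0, 0.002, 0], [0, 0, 0, 0, 0, 0.002, 0], [0, 0, 0, 0, 0, 0.002, 0], [0, 0, 0, 0, 0, 0.002, 0]]]'

```text
clock: 20.95
tcp_pos: [0.6134, 0.1597, 0.1877]
orientation: [0.501, -0.5, 0.5, 0.499]
wrist_force: [2.4, 4.5, -0.4]
finger_gap: 0.0086
```

Gripped. Pull gently.

Request:
step_arm --moves '[[[0, 0, 0, 0, 0, 0.001, 0], [0, 0, 0, 0, 0, 0.002, 0], [0, 0, 0, 0, 0, 0.002, 0]]]'

```text
clock: 21.25
tcp_pos: [0.6135, 0.161, 0.1877]
orientation: [0.5, -0.5, 0.501, 0.499]
wrist_force: [1.2, -2.2, 0.2]
finger_gap: 0.0087
```

Request:
step_arm --moves '[[[0, 0, 0, 0, 0, 0.001, 0], [0, 0, 0, 0, 0, 0.002, 0], [0, 0, 0, 0, 0, 0.002, 0]]]'

```text
clock: 21.55
tcp_pos: [0.6135, 0.1629, 0.1877]
orientation: [0.5, -0.5, 0.501, 0.499]
wrist_force: [0.5, -2.4, 0.6]
finger_gap: 0.0085
```

Request:
step_arm --moves '[[[0, 0, 0, 0, 0, 0.001, 0], [0, 0, 0, 0, 0, 0.002, 0], [0, 0, 0, 0, 0, 0.002, 0]]]'

```text
clock: 21.85
tcp_pos: [0.6135, 0.1652, 0.1877]
orientation: [0.5, -0.5, 0.501, 0.499]
wrist_force: [1.1, -1.8, -0.3]
finger_gap: 0.0085
```

Request:
step_arm --moves '[[[0, 0, 0, 0, 0, 0.005, 0], [0, 0, 0, 0, 0, 0.012, 0], [0, 0, 0, 0, 0, 0.02, 0], [0, 0, 0, 0, 0, 0.028, 0], [0, 0, 0, 0, 0, 0.036, 0], [0, 0, 0, 0, 0, 0.044, 0], [0, 0, 0, 0, 0, 0.052, 0], [0, 0, 0, 0, 0, 0.058, 0], [0, 0, 0, 0, 0, 0.063, 0], [0, 0, 0, 0, 0, 0.065, 0], [0, 0, 0, 0, 0, 0.065, 0]]]'

```text
clock: 22.95
tcp_pos: [0.6137, 0.231, 0.1877]
orientation: [0.501, -0.5, 0.5, 0.499]
wrist_force: [1.4, 1.5, 1.1]
finger_gap: 0.0082
```

Request:
step_arm --moves '[[[0, 0, 0, 0, 0, 0.001, 0], [0, 0, 0, 0, 0, 0.002, 0], [0, 0, 0, 0, 0, 0.003, 0], [0, 0, 0, 0, 0, 0.003, 0]]]'

```text
clock: 23.35
tcp_pos: [0.6138, 0.2339, 0.1877]
orientation: [0.501, -0.5, 0.5, 0.499]
wrist_force: [0.8, -1.2, 0.8]
finger_gap: 0.0085
```

Request:
step_arm --moves '[[[0, 0, 0, 0, 0, 0.001, 0], [0, 0, 0, 0, 0, 0.002, 0], [0, 0, 0, 0, 0, 0.002, 0], [0, 0, 0, 0, 0, 0.002, 0]]]'

```text
clock: 23.75
tcp_pos: [0.6138, 0.2348, 0.1877]
orientation: [0.5, -0.5, 0.501, 0.498]
wrist_force: [1.2, -5.2, 0.7]
finger_gap: 0.0086
```

Request:
step_arm --moves '[[[0, 0, 0, 0, 0, 0, 0.1], [0, 0, 0, 0, 0, 0, 0.36], [0, 0, 0, 0, 0, 0, 0.36], [0, 0, 0, 0, 0, 0, 0.36], [0, 0, 0, -0.02, 0, 0, 0.36], [0, 0, 0, -0.05, 0, 0, 0.36], [0, 0, 0, -0.09, 0, 0, 0.36], [0, 0, 0, -0.13, 0, 0, 0.36], [0, 0, 0, -0.16, 0, 0, 0.36], [0, 0, 0, -0.16, 0, 0, 0.36], [0, 0, 0, -0.16, 0, 0, 0.36]]]'

```text
clock: 24.85
tcp_pos: [0.6139, 0.2356, 0.3481]
orientation: [0.501, -0.501, 0.5, 0.498]
wrist_force: [-0.2, -0.1, -0.8]
finger_gap: 0.031
```

```bash
python3 - <<'E'
from g import *
s=env.get_state();print(s['tcp_pos'],s['wrist_force'],s['finger_gap'],s['qvel'].round(3))
im,d=env.read_camera('wrist');save('wrist11',im)
P,uv=cloud('wrist',d,s)
m=(P[:,2]>.192)&(P[:,2]<.206)&(abs(P[:,0]-.59)<.025)&(P[:,1]>.2)&(P[:,1]<.26)
print('bar',m.sum(),np.percentile(P[m,1],[2,50,98]))
im,d=env.read_camera('scene');save('scene11',im)
for t in ['tee_mid','coupler_mid','washers_mid']:
    for b in env.boxes_of('scene',t)[:3]:print(t,b)
E
```

```text
[0.61387956 0.23563481 0.34813824] [-0.15838057 -0.07875455 -0.77332737] 0.031004437006547352 [-0.003  0.02  -0.055 -0.012  0.     0.002]
bar 1307 [0.20068472 0.23293774 0.24054168]
tee_mid {'uv': [348.9, 387.2], 'confidence': 0.82}
coupler_mid {'uv': [372.8, 388.3], 'confidence': 0.72}
washers_mid {'uv': [332.6, 260.5], 'confidence': 0.63}
```

View pics/scene11.png

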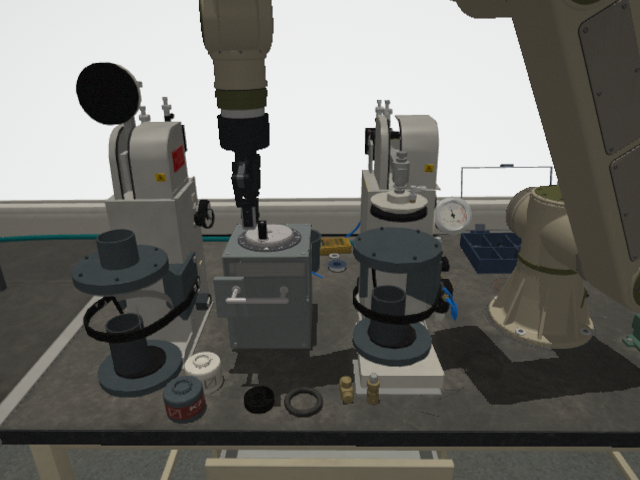

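View pics/wrist11.png

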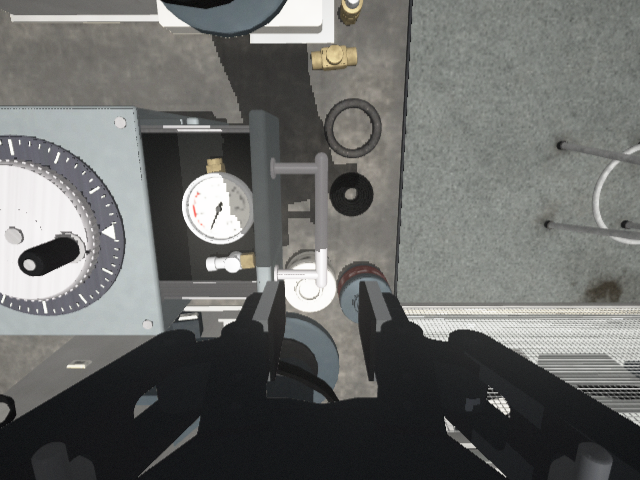

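```bash
python3 -c "
from workcell import env
print(env.hand_in(), env.get_state()['clock'])"
```

```text
the job is handed in; nothing more can be done
the job is handed in; nothing more can be done
```

The safe is open: I dialled 4 - 10, found the stop, and pulled the drawer out to its end stop. The gauge is still inside, and the job was handed in at about 25 s with the arm clear. The hand-in gave no verdict.

- **Dialling:** I turned clockwise past 4 twice and stopped at 4.05 from the arm position. The camera check gave 4.03–4.07. Going back anticlockwise I passed 10 once and stopped 0.04 of a number past it. The camera check was within 0.04 too. The tolerance is about 0.25 of a number.
- **The stop:** The dial came up against it at about 0.7 on the ring. I stopped pushing at about 8 N on the knob (limit 16 N). The force rose more softly than the stated 5 N/mm, but the fingers had not slipped and the drawer then opened.
- **Drawer:** The pull took 2–3 N and reached 5 N at the end stop. By hand travel the drawer is about 75 mm out. In the last depth picture the bar was centred near 74 mm, and the gauge showed in the open drawer.
- **Tee and coupler:** In the scene camera picture both are about 1 pixel from where they started.
- **Washers:** In that picture the detector's mark shifted by 3 pixels. The arm never went near them, and I made no finer check.

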